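# Cover the dry-block heater and start it

## Robot

A 7-joint arm with a two-finger parallel gripper is mounted at the origin on a cart in front of the work surface, level with it; the furniture and walls round the work are solid. World frame = base frame: x ahead of the robot, y to its left, z up, the work surface at z = 0. Lengths are in m, angles in rad, forces in N, time in s.
With the tool pointing down it reaches from about 0.35 to 0.9 m from the base axis. Payload 8.1 kg.
Tool frame: the origin (TCP) lies midway between the tips of the shut fingers; the grasp point (between the pads) lies 19 mm behind it; z points along the fingers, y is the line along which they close (so a half turn about z gives the same grasp; the last joint's range is limited). The gripper opens to 92 mm and grips with 3 to 60 N. Pads are 19 mm wide; open, the fingers measure 130 mm over their backs; the gripper's body (75 mm by 190 mm) begins 47 mm behind the grasp point.
Start: joints at [-1.257, 0.434, 0.025, 1.573, -0.012, 1.134, -0.075], TCP at [0.253, 0.571, 0.227] pointing down, gripper open.
Joint ranges: [-2.62, 2.62], [-0.44, 2.09], [-1.27, 1.32], [0.08, 2.57], [-1.32, 4.46], [0.12, 2], [-2.74, 2.74]. Speed limits (rad/s): [2.22, 2.22, 3.01, 3.01, 3.14, 3.14, 3.14].

## Interface

Orientations are given as a rotation vector (axis times angle).
In Python, from cell import arm gives the robot as it stands.
- The arm moves only by the tool arm_command, never from a script. Its arguments are lists of equal length, an entry for each row: "dp": the shift along the tool's x, y, z in units of 25 mm (1.0 is 25 mm), a list of three; "angular": the turn, a rotation vector about the tool's x, y, z in units of 0.15 rad (1.0 is 0.15 rad), a list of three; "claw": the opening, from 0 (shut) to 1 (fully open). In form: {"dp": [[x, y, z], ...], "angular": [[rx, ry, rz], ...], "claw": [claw, ...]}. A call has 1 to 10 rows; each row shifts and turns the commanded pose from where the row before left it, along the tool's axes as they then stand; what a row does not reach is not made up. A row lasts 1/10 s, in which the tool goes at most 50 mm and 8.59 degrees, less where a joint would pass 70% of its speed; a pose out of reach is approached as far as the arm can. A call with a number of a shift or a turn outside -1 to 1 is refused whole. A call with a gripper value outside its range is refused whole. The fingers move at their own pace and stop on an object; "force" is the grip in N (left out, the last holds). Time passes only in rows, so rows that do not move let the fingers close. It gives the time, the measured TCP pose, the force, the opening and the grip force at its end, in the units of the state.
- arm.observe(): the state, without advancing time (a new reading comes with each control period).
- arm.get_image(name): name is "scene" or "top" or "wrist"; returns a dict with "frame" (400x640x3 uint8, red, green, blue), "z_map" (400x640 float32, m along the optical axis (not along the pixel's ray), 0 where there is no reading), "K" (3x3 intrinsics, pixels), "R" (3x3) and "t" (3): a world point X has camera coordinates R X + t. Camera axes: x right, y down, z forward; pixel columns grow to the right and rows downward; lengths in m; the calibration is good to about 2 mm. The wrist camera is an equidistant fisheye: a pixel r from the principal point sees the ray r / f radians off the axis. A picture is of the moment at which its call begins.
- arm.sign_off(): hands the job in; it is judged then, once.
The state is a dict: "clock": time; "joints": joint angles; "dq": joint speeds; "joint_efforts": joint torques, N m; "position": TCP position; "ee_rot": TCP orientation; "force": force on the tool from outside, world axes, zero at the start; "ft_torque": the same for the moment, N m; "width": opening from 0.0 (shut) to 1.0 (fully open); "gripper_force": force on a finger pad.
Only numpy, scipy, OpenCV 4.12 (cv2) and the standard library are available. Lean on these libraries where they do the work, as an engineer would, in place of code of your own. Each camera call takes 0.05 s, during which the arm holds its last target. There are 200 camera calls.

## Task

Draw the heater's cover out from under the low shelf by the end that sticks out, set it down on the bench with its handle well clear of the shelf and let go, then take it by its handle and lower it gently and level over the heater's two pins until it lies fully home. Then press the green start key firmly, at about 6 N, for half a second, and let go. Do not press the other keys, press on the heater with more than 30 N, or push the tin or the brass coupling about.

Things in the scene. Friction and masses are not known exactly. Their poses are not given: they have to be found in the camera images.
- cover_center (a point): centre, half-way up, of the slab of the loose heater cover: grey, 160 x 64 x 20 mm (x long, y wide, z up), about 0.35 kg. On its long axis, 66 mm either side of the centre, a 12.6 mm hole goes through the slab. It may go on either way round. At the start it lies flat on the bench, x pointing away from the robot, its near end sticking out 50 to 64 mm in front of the low shelf
- cover_end (a point): the point to grasp the end that sticks out: mid-thickness of the slab, on its long axis, 22 mm from its near end (58 mm from its centre); the slab is 64 mm wide across y and 20 mm thick there
- cover_handle (a point): middle of the black block handle on the middle of the cover, 24 mm above cover_center: 40 mm along the cover's x, 24 mm along its y, 28 mm high, its top 48 mm above the slab's underside. At the start it is under the shelf, so out of reach from above
- cover: the cover as a whole; origin in the middle of its underside
- riser: low white bench shelf, fixed: a board 170 (x) x 150 (y) x 12 mm on two dark side plates, top 68 mm and underside 56 mm above the bench, open towards the robot (-x). Origin on the bench below the board's centre; front edge at x = -85 mm. A white sample box, a tape spool and two vials stand on it, up to 122 mm above the bench, 35 mm or more behind the front edge
- heater: white dry-block heater, fixed, 265 mm deep (x), 152 mm wide (y), 70 mm tall; origin on the bench below its centre, x axis to its back; its sloping panel faces the robot (-x). In its top is a recess 170 x 74 mm, its long side along x, with the aluminium block as floor; the rims round it rise 15 mm above the block, so only the handle can be held there
- heater_seat (a point): where cover_center lies when the cover is fully home, 10 mm above the block. Its x axis points to the heater's back and is the cover's long axis when seated. Two upright bullet-nosed steel pins, 10 mm diameter, 22 mm tall above the block with the upper 8 mm tapered, stand on the block 66 mm before and behind this point along x
- start_key_top (a point): middle of the face of the green start key, 28 x 30 mm, at the right (-y) end of the row of three keys on the heater's sloping front panel; z axis = outward normal of the panel, which slopes 12 degrees from level, rising away from the robot (x axis up the slope). The face stands 3.5 mm proud of the panel
- start_key (a joint): travel of the green key into the panel, 0 when free, at most 0.002 m; it has almost no travel: it begins to give at 2 N and then takes 5 N per mm, so it registers at 5 N (0.6 mm) and bottoms at 12 N
- set_key (a joint): travel of the white key in the middle of the row, 44 mm left of the green one, same spring; not to be pressed
- stop_key (a joint): travel of the red key, 88 mm left of the green one, same spring; not to be pressed
- coupling: brass hose coupling, 28 x 90 x 24 mm, lying on the bench near its front edge, on the right; leave it. Behind it stands the black computer tower, 450 mm tall, close to the right of the low shelf
- tin: round white tin, 62 mm diameter, 30 mm tall, near the bench's front edge on the left; leave it. Behind and beside it stands the large white analyser, 160 mm tall (230 mm over its cap), its right side 20 to 80 mm to the left of the heater: pass over it

How it is judged:
By the outcome, as a careful person would: the job done as asked, in the order asked, and still so for the second after the job is handed in, with the robot touching nothing.
It also fails if it takes over 64 s, if anything falls off the work surface, if the arm or the gripper's body presses on something with over 40 N, if the wrist force passes 120 N, or if a joint passes its speed limit or range.

## Working session

There is one attempt and no reset: what is moved stays moved. The work goes in short steps, Python scripts to look and compute and a tool call to move; the robot and the scene stay as the last step left them, time stands still between calls to the robot, and variables do not carry over. Pictures are saved under pics/ and viewed, at most 10 in all, crops included, and the job is handed in when it is done.

Besides the shell and the picture viewer there is one more tool, called after ">>>" as name(argument=value, ...) on one line, values as JSON. arm_command: Moves the arm, as the interface text tells. Its arguments: {"type":"object","properties":{"dp":{"type":"array","items":{"type":"array","items":{"type":"number"}}},"angular":{"type":"array","items":{"type":"array","items":{"type":"number"}}},"claw":{"type":"array","items":{"type":"number"}},"force":{"type":"number"}},"required":["dp","angular","claw"]}

```bash
ls; mkdir -p pics; cat > h.py <<'E'
import numpy as np, cv2
from cell import arm
from scipy.spatial.transform import Rotation as Rn
def snap(n,f=None):
    d=arm.get_image(n)
    if f: cv2.imwrite('pics/'+f,d['frame'][:,:,::-1])
    np.savez('last_%s.npz'%n,**d); return d
def cloud(d):
    K,R,t=d['K'],d['R'],d['t'];z=d['z_map'];v,u=np.mgrid[:400,:640]
    c=np.stack([(u-K[0,2])/K[0,0]*z,(v-K[1,2])/K[1,1]*z,z],-1)
    P=(c-t)@R; P[z==0]=np.nan; return P
E
python3 - <<'E'
from h import *
for n in('top','scene'):
    d=snap(n,n+'0.png'); print(n,d['K'].round(1).tolist(),(-d['R'].T@d['t']).round(3))
o=arm.observe(); print({k:np.round(v,3).tolist() for k,v in o.items()})
E
```

```text
pics
top [[361.2, 0.0, 318.4], [0.0, 361.2, 194.4], [0.0, 0.0, 1.0]] [0.491 0.017 1.006]
scene [[515.2, 0.0, 315.9], [0.0, 515.2, 205.8], [0.0, 0.0, 1.0]] [-0.239 -0.55   1.   ]
{'clock': 0.1, 'joints': [-1.257, 0.435, 0.025, 1.574, -0.012, 1.134, -0.075], 'dq': [-0.001, -0.003, 0.0, -0.002, 0.0, 0.001, -0.0], 'joint_efforts': [0.004, -66.913, 0.988, -31.515, -0.061, 0.037, 0.0], 'position': [0.253, 0.571, 0.226], 'ee_rot': [-0.65, -3.073, 0.002], 'force': [0.253, 0.635, 0.059], 'ft_torque': [0.025, -0.065, 0.029], 'gripper_force': 0.0, 'width': 0.999}
```

View pics/top0.png

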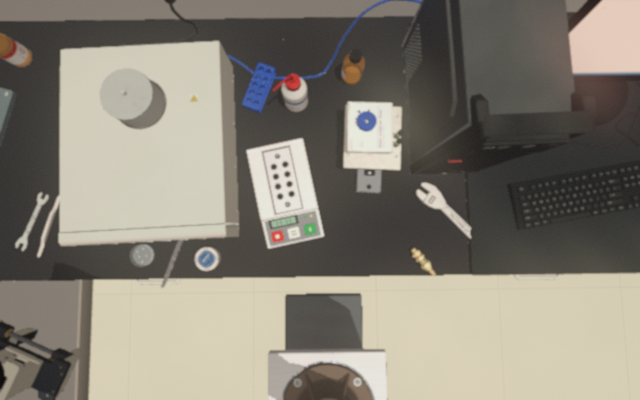

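View pics/scene0.png

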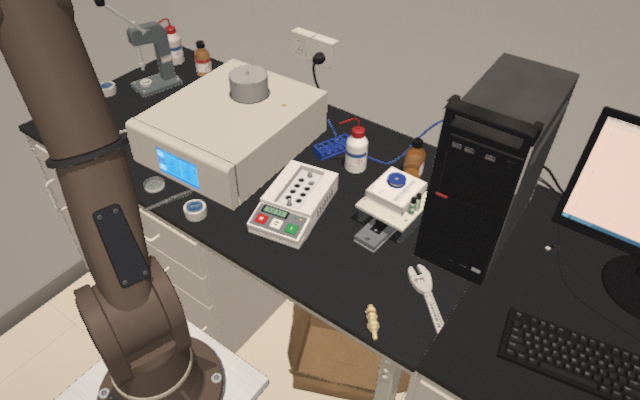

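The top view shows the heater around (286,193), with its keys red (277,237), white (293,232) and green (310,229). The cover end is at (369,181) in front of the shelf at (372,138), with the tower to its right, the tin at (206,259) and the coupling at (424,262).

```bash
python3 - <<'E'
from h import *
d=dict(np.load('last_top.npz'));P=cloud(d);f=d['frame'].astype(int)
for n,u,v in [('coverend',369,182),('green',310,229),('white',293,232),('red',277,237),('board',397,163),('bench',340,220),('heatrim',257,160),('block',275,180),('tin',206,259),('coup',424,262),('towerfront',430,168),('anal',236,200)]:
    print(n,P[v,u].round(4))
def rect(m,n):
    q=P[m]; r=cv2.minAreaRect((q[:,:2]*1000).astype(np.float32)); print(n,len(q),np.round(r[0],1),np.round(r[1],1),round(r[2],2),'zmed',np.nanmedian(q[:,2]).round(4)); print(cv2.boxPoints(r).round(1).tolist())
v,u=np.mgrid[:400,:640]
def roi(a,b,c,e): return (u>=a)&(u<=b)&(v>=c)&(v<=e)
Z=P[...,2]
rect(roi(345,395,165,205)&(Z>.012)&(Z<.03),'cover')
rect(roi(335,405,100,172)&(Z>.06)&(Z<.076),'board')
rect(roi(243,330,135,215)&(Z>.062)&(Z<.078),'heatertop')
rect(roi(255,315,140,215)&(Z>.045)&(Z<.06),'block')
rect(roi(240,330,130,250)&(Z>.02)&(Z<.08),'heater')
g=(f[...,1]>f[...,0]+40)&(f[...,1]>f[...,2]+25)&roi(300,320,220,240); rect(g,'greenkey')
k=f.sum(-1)<160
# bench z
print('benchz',np.nanmedian(P[200:240,335:400,2]))
im=np.concatenate([cv2.resize(d['frame'][130:255,240:330],None,fx=4.4,fy=4.4,interpolation=2),cv2.resize(d['frame'][90:215,330:420],None,fx=4.4,fy=4.4,interpolation=2)],1)
cv2.imwrite('pics/c1.png',im[:,:,::-1])
E
```

```text
coverend [ 0.6071 -0.1231  0.0219]
green [0.4816 0.0397 0.0506]
white [0.4744 0.0845 0.0513]
red [0.462  0.1266 0.0514]
board [ 0.6506 -0.1911  0.0692]
bench [ 0.5047 -0.0429 -0.0019]
heatrim [0.6638 0.1757 0.071 ]
block [0.6124 0.1308 0.0544]
tin [0.4057 0.3194 0.0287]
coup [ 0.3882 -0.2655  0.0209]
towerfront [ 0.6291 -0.2629  0.1141]
anal [0.5624 0.2391 0.0319]
cover 521 [ 612.  -122.1] [64.  63.6] 88.5 zmed 0.0199
[[579.4000244140625, -153.1999969482422], [643.0, -154.89999389648438], [644.7000122070312, -90.9000015258789], [581.0999755859375, -89.19999694824219]]
board 1342 [ 721.8 -129.2] [150.3 168.8] 86.76 zmed 0.0677
[[633.2999877929688, -199.39999389648438], [801.9000244140625, -209.0], [810.4000244140625, -58.900001525878906], [641.7999877929688, -49.29999923706055]]
heatertop 2335 [614.6 112. ] [190.6 151.9] 11.49 zmed 0.0696
[[506.1000061035156, 167.39999389648438], [536.4000244140625, 18.600000381469727], [723.0999755859375, 56.5], [692.9000244140625, 205.39999389648438]]
block 1757 [603.8  94.1] [195.6 105.4] 11.71 zmed 0.0547
[[497.29998779296875, 125.80000305175781], [518.7000122070312, 22.600000381469727], [710.2999877929688, 62.29999923706055], [688.9000244140625, 165.5]]
heater 5814 [577.9 104.3] [265.8 152.3] 11.43 zmed 0.0567
[[432.5, 152.60000610351562], [462.70001220703125, 3.299999952316284], [723.2000122070312, 56.0], [693.0, 205.3000030517578]]
greenkey 101 [482.3  40.6] [26.1 28.2] 13.19 zmed 0.0518
[[466.3999938964844, 51.400001525878906], [472.8999938964844, 23.899999618530273], [498.29998779296875, 29.799999237060547], [491.79998779296875, 57.29999923706055]]
benchz -0.00039826476918472704
```

View pics/c1.png

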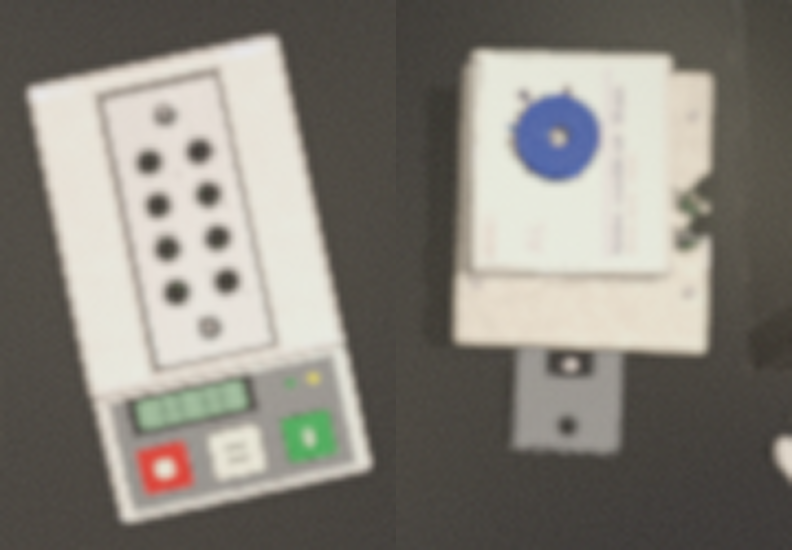

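```bash
cat >> h.py <<'E'
def plan(p,yaw,rotfirst=True):
    """tool straight down; yaw(deg) = heading of tool -x in world. prints units needed"""
    o=arm.observe(); R0=Rn.from_rotvec(o['ee_rot']); 
    x=np.array([-np.cos(np.radians(yaw)),-np.sin(np.radians(yaw)),0]);z=np.array([0,0,-1.]);y=np.cross(z,x)
    R1=Rn.from_matrix(np.c_[x,y,z]); w=(R0.inv()*R1).as_rotvec()/.15
    d=np.array(p)-o['position']
    print('t',o['clock'],'pos',np.round(o['position'],4),'turn',w.round(2),'then dp',(R1.inv().apply(d)/.025).round(2),'F',np.round(o['force'],1),'w',round(o['width'],3))
def px(n,u,v,z):
    """pixel -> world on plane z (pinhole cams)"""
    d=np.load('last_%s.npz'%n); r=d['R'].T@np.linalg.inv(d['K'])@[u,v,1]; c=-d['R'].T@d['t']; return c+r*(z-c[2])/r[2]
E
python3 - <<'E'
from h import *
a=px('top',240+165/4.4,130+115/4.4,.077);b=px('top',240+209/4.4,130+327/4.4,.077)
print('pins',a,b,np.linalg.norm(a-b),(a+b)/2,np.degrees(np.arctan2(*(a-b)[1::-1])))
plan([.592,-.1215,.12],-1.5)
E
```

```text
pins [0.67201691 0.12126878 0.077     ] [0.54596719 0.09620421 0.077     ] 0.12851756333657766 [0.60899205 0.1087365  0.077     ] 11.246379908751289
t 0.1 pos [0.2529 0.5711 0.226 ] turn [-0.01 -0.   -2.6 ] then dp [-14.28 -27.34   4.24] F [0.3 0.6 0.1] w 0.999
```

>>> arm_command(dp=[[0,-0.3,0],[0,-0.5,0],[0,-0.7,0],[-0.3,-1,0],[-0.5,-1,0],[-0.5,-1,0],[-0.5,-1,0],[-0.5,-1,0],[-0.5,-1,0],[-0.5,-1,0]], angular=[[0,0,-0.9],[0,0,-0.9],[0,0,-0.8],[0,0,0],[0,0,0],[0,0,0],[0,0,0],[0,0,0],[0,0,0],[0,0,0]], claw=[1,1,1,1,1,1,1,1,1,1])

```text
clock: 1.1
position: [0.322, 0.3569, 0.2265]
ee_rot: [-0.042, -3.141, 0.001]
force: [0.1, -0.5, 0.4]
width: 0.997
gripper_force: 0.0
```

>>> arm_command(dp=[[-0.5,-1,0],[-0.5,-1,0],[-0.5,-1,0],[-0.5,-1,0],[-0.5,-1,0],[-0.5,-1,0],[-0.5,-1,0],[-0.5,-1,0],[-0.5,-1,0],[-0.5,-1,0]], angular=[[0,0,0],[0,0,0],[0,0,0],[0,0,0],[0,0,0],[0,0,0],[0,0,0],[0,0,0],[0,0,0],[0,0,0]], claw=[1,1,1,1,1,1,1,1,1,1])

```text
clock: 2.1
position: [0.4401, 0.1037, 0.2266]
ee_rot: [-0.042, -3.141, 0.0]
force: [0.5, 0.3, -0.1]
width: 1.0
gripper_force: 0.0
```

```bash
python3 - <<'E'
from h import *
plan([.592,-.1215,.12],-1.5)
E
```

```text
t 2.1 pos [0.4401 0.1037 0.2266] turn [-0.   -0.   -0.01] then dp [-6.31 -8.85  4.26] F [ 0.5  0.3 -0.1] w 1.0
```

>>> arm_command(dp=[[-0.7,-1,0.4],[-0.7,-1,0.4],[-0.7,-1,0.4],[-0.7,-1,0.4],[-0.7,-1,0.4],[-0.7,-1,0.4],[-0.7,-1,0.5],[-0.7,-0.5,0.5],[0,0,0],[0,0,0]], angular=[[0,0,0],[0,0,0],[0,0,0],[0,0,0],[0,0,0],[0,0,0],[0,0,0],[0,0,0],[0,0,0],[0,0,0]], claw=[1,1,1,1,1,1,1,1,1,1])

```text
clock: 3.1
position: [0.5743, -0.0863, 0.1411]
ee_rot: [-0.043, -3.14, -0.0]
force: [0.2, 0.5, 1.1]
width: 1.0
gripper_force: 0.0
```

```bash
python3 - <<'E'
from h import *
plan([.593,-.1215,.005],-1.5)
d=snap('wrist','w1.png'); print(d['K'].round(1).tolist(),(-d['R'].T@d['t']).round(4),d['R'].round(3).tolist())
E
```

```text
t 3.1 pos [ 0.5743 -0.0863  0.1411] turn [ 0.   -0.01 -0.01] then dp [-0.78 -1.39  5.44] F [0.2 0.5 1.1] w 1.0
[[309.7, 0.0, 318.1], [0.0, 309.7, 198.5], [0.0, 0.0, 1.0]] [ 0.5082 -0.0845  0.2991] [[0.027, 1.0, 0.001], [0.97, -0.027, 0.243], [0.242, -0.006, -0.97]]
```

View pics/w1.png

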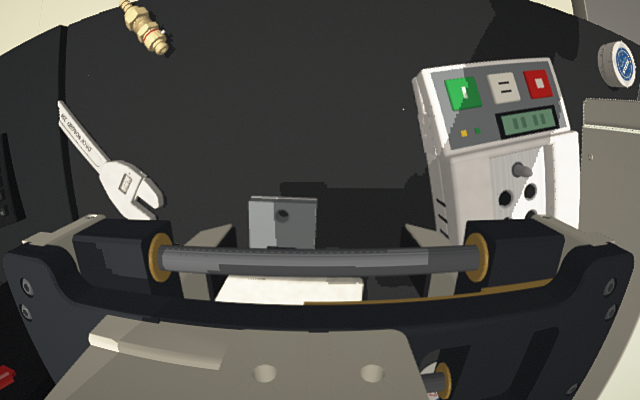

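The wrist view shows the cover's near end with corners at (249,197) and (317,198) and its hole at (283,215), between the fingers at (205,262) and (432,262). The image's up direction is towards the robot.

```bash
cat >> h.py <<'E'
def fpx(u,v,z,d=None):
    d=d or np.load('last_wrist.npz'); K=d['K'];a=np.array([u-K[0,2],v-K[1,2]])/K[0,0];th=np.linalg.norm(a)
    r=d['R'].T@np.r_[a/th*np.sin(th),np.cos(th)]; c=-d['R'].T@d['t']; return (c+r*(z-c[2])/r[2]).round(4)
E
python3 - <<'E'
from h import *
for q in [(249,197),(317,198),(249,245),(315,245),(283,215)]: print(q,fpx(*q,.02))
E
```

```text
(249, 197) [ 0.5747 -0.1512  0.02  ]
(317, 198) [ 0.5775 -0.0871  0.02  ]
(249, 245) [ 0.6235 -0.1558  0.02  ]
(315, 245) [ 0.6245 -0.0904  0.02  ]
(283, 215) [ 0.5931 -0.1197  0.02  ]
```

>>> arm_command(dp=[[-0.37,-0.7,0],[-0.37,-0.65,0],[0,0,0.7],[0,0,1],[0,0,1],[0,0,1],[0,0,0.9],[0,0,0.5],[0,0,0.34],[0,0,0]], angular=[[0,0,0.17],[0,0,0],[0,0,0],[0,0,0],[0,0,0],[0,0,0],[0,0,0],[0,0,0],[0,0,0],[0,0,0]], claw=[1,1,1,1,1,1,1,1,1,1])

```text
clock: 4.15
position: [0.5919, -0.1211, 0.0052]
ee_rot: [-0.083, -3.14, 0.0]
force: [-0.8, 0.1, -0.2]
width: 0.999
gripper_force: 0.0
```

>>> arm_command(dp=[[0,0,0],[0,0,0],[0,0,0],[0,0,0],[0,0,0],[0,0,0],[0,0,0]], angular=[[0,0,0],[0,0,0],[0,0,0],[0,0,0],[0,0,0],[0,0,0],[0,0,0]], claw=[0.5,0.5,0.5,0.5,0.5,0.5,0.5], force=25)

```text
clock: 4.85
position: [0.5924, -0.1209, 0.0063]
ee_rot: [0.083, 3.14, -0.0]
force: [-0.9, -0.6, 5.1]
width: 0.697
gripper_force: 24.9
```

>>> arm_command(dp=[[0,0,-0.04],[0.2,0,0],[0.5,0,0],[0.7,0,0],[0.7,0,0],[0.7,0,0],[0.7,0,0],[0.7,0,0],[0.7,0,0],[0.5,0,0]], angular=[[0,0,0],[0,0,0],[0,0,0],[0,0,0],[0,0,0],[0,0,0],[0,0,0],[0,0,0],[0,0,0],[0,0,0]], claw=[0.5,0.5,0.5,0.5,0.5,0.5,0.5,0.5,0.5,0.5])

```text
clock: 5.85
position: [0.4556, -0.1135, 0.0066]
ee_rot: [-0.082, -3.14, -0.0]
force: [1.4, 0.1, -2.1]
width: 0.694
gripper_force: 24.9
```

>>> arm_command(dp=[[0.2,0,0],[0,0,0],[0,0,0.04],[0,0,0],[0,0,0],[0,0,0],[0,0,0],[0,0,0]], angular=[[0,0,0],[0,0,0],[0,0,0],[0,0,0],[0,0,0],[0,0,0],[0,0,0],[0,0,0]], claw=[0.5,0.5,0.5,0.5,1,1,1,1])

```text
clock: 6.65
position: [0.4527, -0.1134, 0.0057]
ee_rot: [0.082, 3.14, -0.0]
force: [1.0, -0.1, -0.1]
width: 0.98
gripper_force: 0.0
```

>>> arm_command(dp=[[0,0,0],[0,0,-0.6],[0,0,-1],[0,0,-1],[0,0,-1],[0,0,-1],[0,0,-0.8],[0,0,-0.4],[0,0,0],[0,0,0]], angular=[[0,0,0],[0,0,0],[0,0,0],[0,0,0],[0,0,0],[0,0,0],[0,0,0],[0,0,0],[0,0,0],[0,0,0]], claw=[1,1,1,1,1,1,1,1,1,1])

```text
clock: 7.65
position: [0.4519, -0.1133, 0.15]
ee_rot: [-0.082, -3.14, -0.0]
force: [-0.3, 0.6, -0.3]
width: 1.0
gripper_force: 0.0
```

```bash
python3 - <<'E'
from h import *
plan([.52,-.12,.02],-3)
d=snap('wrist','w2.png');t=snap('top'); s=snap('scene')
im=np.concatenate([d['frame'],cv2.resize(t['frame'][90:290,230:550],(640,400))[:, :]],1)
im=cv2.resize(im,(800,250)); 
im=np.concatenate([d['frame'][100:400,120:520],cv2.resize(t['frame'][125:275,280:480],(400,300),interpolation=2)],1)
cv2.imwrite('pics/m2.png',im[:,:,::-1])
E
```

```text
t 7.65 pos [ 0.4519 -0.1133  0.15  ] turn [ 0. -0.  0.] then dp [-2.73 -0.13  5.2 ] F [-0.3  0.6 -0.3] w 1.0
```

View pics/m2.png

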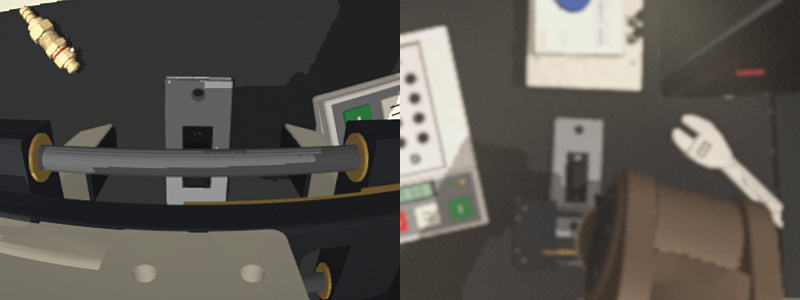

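The combined picture shows, on the left (wrist), the cover's end at crop (166–232,77), its hole at (198,93) and the handle front at (182–212,126). On the right (top), the whole cover is out with its far end at crop row 118, well in front of the shelf edge at row 87.

```bash
python3 - <<'E'
from h import *
for q in [(286,177,.02),(352,177,.02),(318,193,.02),(302,226,.048),(332,226,.048),(306,286,.02),(287,304,.02),(347,304,.02)]: print(q,fpx(*q))
# top cam: cover far part, subpixel via cloud
d=dict(np.load('last_top.npz'));P=cloud(d);Z=P[...,2];f=d['frame'].astype(int)
v,u=np.mgrid[:400,:640]
m=(u>340)&(u<390)&(v>180)&(v<226)&(Z>.012)&(Z<.055)
q=P[m];r=cv2.minAreaRect((q[:,:2]*1000).astype(np.float32));print(cv2.boxPoints(r).round(1).tolist())
# edge fit by x-slices
for a in np.arange(.50,.60,.02):
    s=P[m&(abs(P[...,0]-a)<.012)&(Z<.03)]; print(a.round(2),len(s),s[:,1].min().round(4),s[:,1].max().round(4), ((s[:,1].min()+s[:,1].max())/2).round(4))
print('far x',np.nanmax(q[:,0]))
h=P[m&(Z>.042)];print('handle',len(h),h.min(0).round(4),h.max(0).round(4))
hz=px('top',280+578/2-200,125+129/2,.02);print('farhole',hz)
E
```

```text
(286, 177, 0.02) [ 0.4354 -0.1425  0.02  ]
(352, 177, 0.02) [ 0.4386 -0.0801  0.02  ]
(318, 193, 0.02) [ 0.4525 -0.1131  0.02  ]
(302, 226, 0.048) [ 0.4753 -0.1285  0.048 ]
(332, 226, 0.048) [ 0.4767 -0.1019  0.048 ]
(306, 286, 0.02) [ 0.553  -0.1311  0.02  ]
(287, 304, 0.02) [ 0.5756 -0.1536  0.02  ]
(347, 304, 0.02) [ 0.579  -0.0878  0.02  ]
[[485.8999938964844, -147.60000610351562], [598.7000122070312, -156.3000030517578], [603.5999755859375, -92.5], [490.79998779296875, -83.80000305175781]]
0.5 162 -0.1485 -0.0847 -0.1166
0.52 125 -0.149 -0.0852 -0.1171
0.54 156 -0.1519 -0.0885 -0.1202
0.56 211 -0.153 -0.0889 -0.121
0.58 193 -0.1533 -0.0899 -0.1216
far x 0.6025662178761039
handle 128 [ 0.5028 -0.1282  0.0423] [ 0.5403 -0.1065  0.0513]
farhole [ 0.58666526 -0.12276915  0.02      ]
```

>>> arm_command(dp=[[0,0,-0.9],[0,0,-0.9],[-0.28,0.46,-0.48],[-0.7,1,0],[-0.7,1,0],[-0.7,1,0],[-0.7,1,0],[-0.7,1,0],[-0.7,1,0],[-0.8,1,0]], angular=[[0,0,-0.84],[0,0,-0.84],[0,0,0],[0,0,0],[0,0,0],[0,0,0],[0,0,0],[0,0,0],[0,0,0],[0,0,0]], claw=[1,1,1,1,1,1,1,1,1,1])

```text
clock: 8.8
position: [0.5445, 0.0965, 0.2067]
ee_rot: [0.313, -3.124, 0.0]
force: [0.5, -0.5, 0.2]
width: 0.999
gripper_force: 0.0
```

>>> arm_command(dp=[[0,0,0],[0,0,0],[0,0,0]], angular=[[0,0,0],[0,0,0],[0,0,0]], claw=[1,1,1])

```text
clock: 9.1
position: [0.5441, 0.0944, 0.2071]
ee_rot: [0.311, -3.125, 0.001]
force: [-0.2, 0.6, -0.5]
width: 0.999
gripper_force: 0.0
```

```bash
python3 - <<'E'
from h import *
plan([.5443,.0957,.207],11.4)
w0=cv2.imread('pics/w2.png')[130:330,240:400]
d=snap('wrist','w3.png');f=d['frame'][130:330,240:400,::-1]
im=np.concatenate([w0,f],1); cv2.imwrite('pics/m3.png',cv2.resize(im,(800,500),interpolation=cv2.INTER_CUBIC))
E
```

```text
t 9.1 pos [0.5441 0.0944 0.2071] turn [-0.   -0.01 -0.  ] then dp [-0.02  0.05  0.  ] F [-0.2  0.6 -0.5] w 0.999
```

View pics/m3.png

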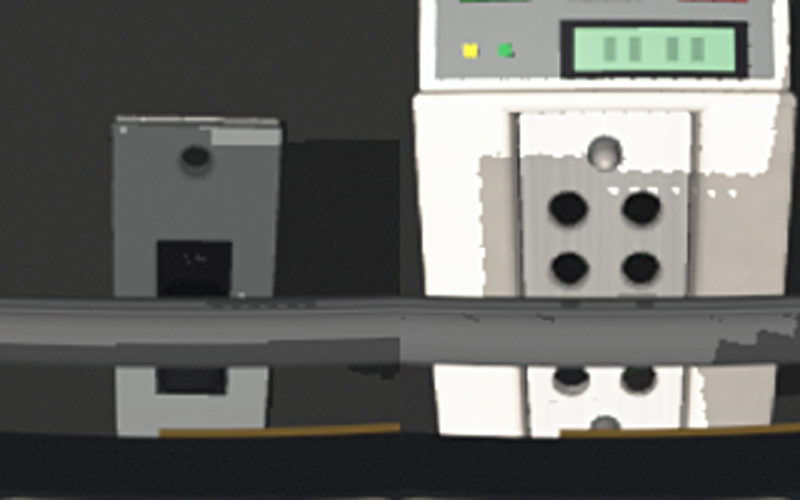

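Left is the cover, with its hole at about (196,160). Right is the heater with the near pin at about (604,153) and the far pin at (605,428). The pin sits about 3 mm left of the TCP line and the yaw agrees closely.

```bash
cat >> h.py <<'E'
def fcloud(d):
    K,R,t=d['K'],d['R'],d['t'];z=d['z_map'];v,u=np.mgrid[:400,:640]
    a=np.stack([u-K[0,2],v-K[1,2]],-1)/K[0,0];th=np.linalg.norm(a,axis=-1)+1e-9
    c=np.concatenate([a/th[...,None]*np.tan(th)[...,None],np.ones((400,640,1))],-1)*z[...,None]
    P=(c-t)@R; P[z==0]=np.nan; return P
E
python3 - <<'E'
from h import *
from scipy.optimize import least_squares
d=dict(np.load('last_wrist.npz'));P=fcloud(d);v,u=np.mgrid[:400,:640];Z=P[...,2]
def roi(a,b,c,e): return (u>=a)&(u<=b)&(v>=c)&(v<=e)
print('block z',np.nanmedian(Z[roi(290,350,178,200)]),'rim z',np.nanmedian(Z[roi(252,280,185,240)]))
for nm,r in (('near',roi(310,332,180,202)),('far',roi(310,332,292,303))):
    q=P[r&(Z>.059)&(Z<.085)]
    if len(q)<8: print(nm,len(q)); continue
    lo=q[q[:,2]<.069]
    print(nm,len(q),q.mean(0).round(4),q.min(0).round(4),q.max(0).round(4), len(lo))
    if len(lo)>6:
        s=least_squares(lambda c:np.hypot(lo[:,0]-c[0],lo[:,1]-c[1])-.005,q[:,:2].mean(0)+[.003,0]);print('  fit',s.x.round(4),np.sqrt(2*s.cost/len(lo)).round(4))
    top=q[q[:,2]>q[:,2].max()-.004]; print('  top',top.mean(0).round(4))
# recess edges in heater frame: block pts between rims
th=np.radians(11.4);ex=np.array([np.cos(th),np.sin(th)]);ey=np.array([-ex[1],ex[0]])
o=np.array([.609,.1087])
X=(P[...,:2]-o)@ex;Y=(P[...,:2]-o)@ey
for a in (-.07,-.06,-.05,-.04,-.03):
    m=(abs(X-a)<.005)&(Z>.05)&(Z<.059)&(abs(Y)<.06); y=Y[m]; print(a,m.sum(),y.min().round(4),y.max().round(4))
m=(abs(Y)<.02)&(Z>.05)&(Z<.059)&(X>-.1); print('x front of recess',np.nanmin(X[m]).round(4))
for n in [(324,191,.077),(322,186,.065)]: print(fpx(*n))
E
```

```text
block z 0.05499881335884125 rim z 0.06990019723784634
near 100 [0.5448 0.0984 0.0717] [0.5413 0.0938 0.0595] [0.5502 0.1035 0.0773] 21
  fit [0.5464 0.099 ] 0.0003
  top [0.546  0.0993 0.0756]
far 7
-0.07 650 -0.0341 0.0405
-0.06 596 -0.0341 0.0404
-0.05 608 -0.034 0.0407
-0.04 563 -0.0342 0.0396
-0.03 576 -0.0341 0.0398
x front of recess -0.0993
[0.5416 0.1001 0.077 ]
[0.5396 0.0979 0.065 ]
```

>>> arm_command(dp=[[0.4,-0.7,0],[0.8,-1,0],[0.8,-1,0],[0.8,-1,0],[0.8,-1,0],[0.8,-1,0],[0.6,-1,0],[0.26,-0.72,0.9],[0,0,0.9],[0,0,0.48]], angular=[[0,0,0],[0,0,0],[0,0,0],[0,0,0],[0,0,0],[0,0,0],[0,0,0],[0,0,0],[0,0,0.9],[0,0,0.89]], claw=[1,1,1,1,1,1,1,1,1,1])

```text
clock: 10.15
position: [0.4509, -0.114, 0.1496]
ee_rot: [-0.122, -3.138, 0.0]
force: [0.4, 0.4, -0.0]
width: 1.001
gripper_force: 0.0
```

>>> arm_command(dp=[[0,0,0],[0,0,0],[0,0,0]], angular=[[0,0,0],[0,0,0],[0,0,0]], claw=[1,1,1])

```text
clock: 10.45
position: [0.4529, -0.1126, 0.1515]
ee_rot: [0.104, 3.139, -0.0]
force: [0.7, 0.2, 0.1]
width: 1.0
gripper_force: 0.0
```

```bash
python3 - <<'E'
from h import *
d=snap('wrist','w4.png');P=fcloud(d);Z=P[...,2];plan([.52,-.117,.03],-4)
m=(Z>.015)&(Z<.024)&(P[...,0]<.62)&(abs(P[...,1]+.117)<.06)
q=P[m]
print('near x',np.percentile(q[:,0],[0,1]),'far',q[:,0].max(),'z',np.median(q[:,2]))
xs=[];mid=[]
for a in np.arange(.445,.60,.006):
    s=q[abs(q[:,0]-a)<.004]
    if len(s)>30 and np.ptp(s[:,1])>.06: xs.append(a);mid.append((s[:,1].min()+s[:,1].max())/2)
p=np.polyfit(xs,mid,1);print('yaw',np.degrees(np.arctan(p[0])),'y at .452,.52',np.polyval(p,[.452,.52]),len(xs))
h=P[(Z>.042)&(Z<.052)&(abs(P[...,0]-.52)<.05)&(abs(P[...,1]+.117)<.03)];print('handle',len(h),h.min(0).round(4),h.max(0).round(4))
# hole: points of no slab within ring
b=P[(Z<.014)&(abs(P[...,0]-.453)<.012)&(abs(P[...,1]+.113)<.012)];print('holepts',len(b),b.mean(0).round(4))
g=cv2.cvtColor(d['frame'],cv2.COLOR_RGB2GRAY)[180:208,304:334];k=(g<60).astype(np.uint8)
n,l,s,c=cv2.connectedComponentsWithStats(k);print(s.tolist(),(c+[304,180]).round(2).tolist())
for i in range(1,n): print(fpx(*(c[i]+[304,180]),.02))
E
```

```text
t 10.5 pos [ 0.4531 -0.1125  0.1516] turn [0.   0.01 0.02] then dp [-2.68  0.01  4.86] F [-0.5 -0.2  0.6] w 0.998
near x [0.43783694 0.43974803] far 0.5777146913533918 z 0.01998774869881824
yaw -4.070186423541651 y at .452,.52 [-0.11301403 -0.11785277] 18
handle 224 [ 0.4993 -0.1305  0.0421] [ 0.5389 -0.108   0.0492]
holepts 116 [ 0.4571 -0.1136  0.0027]
[[0, 0, 30, 28, 764], [8, 7, 12, 8, 76]] [[318.65, 193.79], [317.01, 190.63]]
[ 0.4518 -0.1133  0.02  ]
```

>>> arm_command(dp=[[-0.7,0,0],[-1,0,0],[-0.98,-0.02,0.3],[0,0,1],[0,0,1],[0,0,1],[0,0,0.8],[0,0,0.6],[0,0,0.28],[0,0,0]], angular=[[0,0,0.02],[0,0,0],[0,0,0],[0,0,0],[0,0,0],[0,0,0],[0,0,0],[0,0,0],[0,0,0],[0,0,0]], claw=[1,1,1,1,1,1,1,1,1,1])

```text
clock: 11.5
position: [0.5192, -0.1175, 0.026]
ee_rot: [-0.111, -3.139, -0.0]
force: [-0.7, -0.2, -0.1]
width: 0.998
gripper_force: 0.0
```

>>> arm_command(dp=[[0,0,0],[0,0,0],[0,0,0],[0,0,0],[0,0,0],[0,0,0],[0,0,0],[0,0,0],[0,0,0],[0,0,0]], angular=[[0,0,0],[0,0,0],[0,0,0],[0,0,0],[0,0,0],[0,0,0],[0,0,0],[0,0,0],[0,0,0],[0,0,0]], claw=[0.1,0.1,0.1,0.1,0.1,0.1,0.1,0.1,0.1,0.1], force=25)

```text
clock: 12.5
position: [0.5194, -0.1177, 0.0262]
ee_rot: [0.113, 3.139, -0.0]
force: [-0.5, -0.2, 0.3]
width: 0.262
gripper_force: 25.0
```

>>> arm_command(dp=[[0,0,-0.2],[0,0,-0.5],[0,0,-0.8],[0,0,-0.8],[0,0,-0.8],[0,0,-0.8],[0,0,-0.7],[0,0,-0.5],[0,0,-0.3],[0,0,0]], angular=[[0,0,0],[0,0,0],[0,0,0],[0,0,0],[0,0,0],[0,0,-0.4],[0,0,-0.5],[0,0,-0.5],[0,0,-0.4],[0,0,0]], claw=[0.1,0.1,0.1,0.1,0.1,0.1,0.1,0.1,0.1,0.1])

```text
clock: 13.5
position: [0.5198, -0.1179, 0.163]
ee_rot: [-0.311, 3.124, -0.001]
force: [0.6, -0.6, -4.3]
width: 0.257
gripper_force: 25.0
```

>>> arm_command(dp=[[-0.3,0.4,0],[-0.5,0.8,0],[-0.6,1,0],[-0.6,1,0],[-0.6,1,0],[-0.6,1,0],[-0.6,0.9,0],[-0.6,0.8,0],[-0.6,0.8,0],[-0.4,0.59,0]], angular=[[0,0,0],[0,0,0],[0,0,0],[0,0,0],[0,0,0],[0,0,0],[0,0,0],[0,0,0],[0,0,0],[0,0,0]], claw=[0.1,0.1,0.1,0.1,0.1,0.1,0.1,0.1,0.1,0.1])

```text
clock: 14.5
position: [0.6108, 0.1153, 0.1603]
ee_rot: [0.312, -3.125, -0.001]
force: [-0.3, 0.3, -3.9]
width: 0.259
gripper_force: 25.0
```

>>> arm_command(dp=[[0,0,0],[0,0,0],[0,0,0],[0,0,0]], angular=[[0,0,0],[0,0,0],[0,0,0],[0,0,0]], claw=[0.1,0.1,0.1,0.1])

```text
clock: 14.9
position: [0.6106, 0.1109, 0.1612]
ee_rot: [0.308, -3.126, 0.001]
force: [0.6, -0.2, -4.1]
width: 0.256
gripper_force: 25.0
```

```bash
python3 - <<'E'
from h import *
plan([.6109,.1121,.110],11.4)
d=snap('wrist','w5.png');P=fcloud(d);Z=P[...,2];o=arm.observe();p=o['position']
th=np.radians(11.4);ex=np.array([np.cos(th),np.sin(th)]);ey=np.array([-ex[1],ex[0]])
X=(P[...,:2]-p[:2])@ex;Y=(P[...,:2]-p[:2])@ey
zs=Z[(X>-.08)&(X<-.03)&(abs(Y)<.03)&(Z>p[2]-.03)&(Z<p[2]+.03)]
print('slab top z',np.median(zs)-p[2])
m=(X>-.1)&(X<.1)&(abs(Y)<.045)&(abs(Z-np.median(zs))<.004)
print('near',X[m].min().round(4))
xs=[];mid=[];zz=[]
for a in np.arange(-.076,.08,.006):
    k=m&(abs(X-a)<.004)
    if k.sum()>30 and np.ptp(Y[k])>.06: xs.append(a);mid.append((Y[k].min()+Y[k].max())/2);zz.append(np.median(Z[k]))
q=np.polyfit(xs,mid,1);print(np.round(xs,3),'yaw err',np.degrees(q[0]),'mid',np.polyval(q,[-.066,0,.066]).round(4),'pitch',np.degrees(np.polyfit(xs,zz,1)[0]))
E
```

```text
t 14.9 pos [0.6106 0.1109 0.1612] turn [-0.   -0.   -0.02] then dp [-0.02  0.05  2.05] F [ 0.6 -0.2 -4.1] w 0.256
slab top z -0.0063769125314052655
near -0.0792
[-0.076 -0.07  -0.064 -0.058 -0.052 -0.046 -0.04  -0.034 -0.028 -0.022
 -0.016 -0.01 ] yaw err -0.019254045005010368 mid [0.0004 0.0004 0.0004] pitch 0.41178894247516457
```

>>> arm_command(dp=[[0,0.03,0.3],[0,0,0.5],[0,0,0.5],[0,0,0.4],[0,0,0.3],[0,0,0],[0,0,0],[0,0,0]], angular=[[0,0,-0.02],[0,0,0],[0,0,0],[0,0,0],[0,0,0],[0,0,0],[0,0,0],[0,0,0]], claw=[0.1,0.1,0.1,0.1,0.1,0.1,0.1,0.1])

```text
clock: 15.75
position: [0.6112, 0.113, 0.1117]
ee_rot: [-0.315, 3.125, 0.0]
force: [-0.1, -0.2, -3.1]
width: 0.256
gripper_force: 25.0
```

```bash
cat > chk.py <<'E'
from h import *
plan([.6105,.1116,.0815],11.4)
d=snap('wrist');P=fcloud(d);Z=P[...,2];o=arm.observe();p=o['position']
th=np.radians(11.4);ex=np.array([np.cos(th),np.sin(th)]);ey=np.array([-ex[1],ex[0]])
X=(P[...,:2]-[.6109,.1121])@ex;Y=(P[...,:2]-[.6109,.1121])@ey
zs=np.median(Z[(X>-.075)&(X<-.03)&(abs(Y)<.03)&(abs(Z-p[2]+.006)<.01)])
m=(X>-.1)&(X<.1)&(abs(Y)<.04)&(abs(Z-zs)<.004)
xs=[];mid=[];zz=[]
for a in np.arange(-.07,0,.006):
    k=m&(abs(X-a)<.004)
    if k.sum()>30: xs.append(a);mid.append((Y[k].min()+Y[k].max())/2);zz.append(np.median(Z[k]))
q=np.polyfit(xs,mid,1);print('slab top',zs.round(4),'near end x',(X[m].min()+.08).round(4),'lat',np.polyval(q,[-.066,0,.066]).round(4),'pitch',np.degrees(np.polyfit(xs,zz,1)[0]).round(2))
E
python3 chk.py
```

```text
t 15.75 pos [0.6112 0.113  0.1117] turn [0.   0.01 0.01] then dp [ 0.04 -0.05  1.21] F [-0.1 -0.2 -3.1] w 0.256
slab top 0.1054 near end x 0.0014 lat [0.001  0.0013 0.0015] pitch 0.53
```

>>> arm_command(dp=[[0.04,-0.04,0],[0,0,0],[0,0,0],[0,0,0]], angular=[[0,0,0],[0,0,0],[0,0,0],[0,0,0]], claw=[0.1,0.1,0.1,0.1])

```text
clock: 16.2
position: [0.61, 0.1118, 0.1113]
ee_rot: [-0.315, 3.126, 0.0]
force: [-0.8, 0.3, -4.5]
width: 0.258
gripper_force: 25.0
```

```bash
python3 chk.py; python3 chk.py
```

```text
t 16.2 pos [0.61   0.1118 0.1113] turn [0.   0.   0.01] then dp [-0.02 -0.01  1.19] F [-0.8  0.3 -4.5] w 0.258
slab top 0.105 near end x -0.0 lat [0.0001 0.0003 0.0006] pitch 0.45
t 16.25 pos [0.61   0.1118 0.1113] turn [0.   0.   0.01] then dp [-0.02 -0.01  1.19] F [-0.3  0.4 -4.1] w 0.259
slab top 0.105 near end x -0.0001 lat [0.0001 0.0003 0.0005] pitch 0.46
```

>>> arm_command(dp=[[0,0,0.1],[0,0,0.08],[0,0,0.06],[0,0,0.06],[0,0,0.06],[0,0,0.06],[0,0,0.06],[0,0,0.06],[0,0,0],[0,0,0]], angular=[[0,0,0],[0,0,0],[0,0,0],[0,0,0],[0,0,0],[0,0,0],[0,0,0],[0,0,0],[0,0,0],[0,0,0]], claw=[0.1,0.1,0.1,0.1,0.1,0.1,0.1,0.1,0.1,0.1])

```text
clock: 17.3
position: [0.61, 0.1117, 0.0977]
ee_rot: [0.315, -3.126, -0.0]
force: [0.3, -0.3, -3.9]
width: 0.261
gripper_force: 25.0
```

```bash
python3 chk.py
```

```text
t 17.3 pos [0.61   0.1117 0.0977] turn [ 0.   -0.    0.01] then dp [-0.02 -0.01  0.65] F [ 0.3 -0.3 -3.9] w 0.261
slab top 0.0914 near end x -0.0001 lat [0.     0.0003 0.0005] pitch 0.43
```

>>> arm_command(dp=[[0,0,0.05],[0,0,0.05],[0,0,0.05],[0,0,0.05],[0,0,0.05],[0,0,0.05],[0,0,0.05],[0,0,0.05],[0,0,0],[0,0,0]], angular=[[0,0,0],[0,0,0],[0,0,0],[0,0,0],[0,0,0],[0,0,0],[0,0,0],[0,0,0],[0,0,0],[0,0,0]], claw=[0.1,0.1,0.1,0.1,0.1,0.1,0.1,0.1,0.1,0.1])

```text
clock: 18.35
position: [0.6099, 0.1117, 0.0877]
ee_rot: [0.315, -3.126, -0.0]
force: [0.0, 0.2, -3.3]
width: 0.257
gripper_force: 25.0
```

>>> arm_command(dp=[[0,0,0.03],[0,0,0.03],[0,0,0.03],[0,0,0.03],[0,0,0.03],[0,0,0.03],[0,0,0.02],[0,0,0],[0,0,0]], angular=[[0,0,0],[0,0,0],[0,0,0],[0,0,0],[0,0,0],[0,0,0],[0,0,0],[0,0,0],[0,0,0]], claw=[0.1,0.1,0.1,0.1,0.1,0.1,0.1,0.1,0.1])

```text
clock: 19.25
position: [0.61, 0.1117, 0.0827]
ee_rot: [-0.315, 3.126, 0.0]
force: [-0.3, -0.6, -3.3]
width: 0.259
gripper_force: 25.0
```

```bash
python3 chk.py
```

```text
t 19.25 pos [0.61   0.1117 0.0827] turn [0.   0.   0.01] then dp [-0.02 -0.01  0.05] F [-0.3 -0.6 -3.3] w 0.259
slab top 0.0764 near end x -0.0001 lat [0.     0.0003 0.0005] pitch 0.46
```

>>> arm_command(dp=[[0,0,0.02],[0,0,0.02],[0,0,0.02],[0,0,0.01],[0,0,0],[0,0,0]], angular=[[0,0,0],[0,0,0],[0,0,0],[0,0,0],[0,0,0],[0,0,0]], claw=[0.1,0.1,0.1,0.1,0.1,0.1])

```text
clock: 19.9
position: [0.61, 0.1117, 0.0813]
ee_rot: [-0.315, 3.126, 0.0]
force: [-1.4, -0.1, 0.9]
width: 0.256
gripper_force: 25.0
```

```bash
python3 chk.py
```

```text
t 19.9 pos [0.61   0.1117 0.0813] turn [0.   0.   0.01] then dp [-0.02 -0.01 -0.01] F [-1.4 -0.1  0.9] w 0.256
slab top 0.075 near end x -0.0114 lat [0.0009 0.0014 0.0019] pitch 0.42
```

>>> arm_command(dp=[[0,0,0.02],[0,0,0],[0,0,0],[0,0,0],[0,0,0],[0,0,0],[0,0,0],[0,0,0]], angular=[[0,0,0],[0,0,0],[0,0,0],[0,0,0],[0,0,0],[0,0,0],[0,0,0],[0,0,0]], claw=[0.1,0.1,0.6,0.6,0.6,0.6,0.6,0.6])

```text
clock: 20.75
position: [0.61, 0.1117, 0.0804]
ee_rot: [-0.315, 3.126, -0.0]
force: [0.1, -0.5, 0.5]
width: 0.594
gripper_force: 0.0
```

>>> arm_command(dp=[[0,0,-0.3],[0,0,-0.6],[0,0,-0.8],[0,0,-1],[0,0,-1],[0,0,-0.8],[0.5,-0.3,0],[1,-0.5,0],[1,-0.5,0],[1,-0.5,0]], angular=[[0,0,0],[0,0,0],[0,0,0],[0,0,0],[0,0,0],[0,0,0],[0,0,0],[0,0,0],[0,0,0],[0,0,0]], claw=[0.6,0.6,0.6,0.6,0.6,0.6,0,0,0,0])

```text
clock: 21.75
position: [0.5327, 0.0495, 0.1944]
ee_rot: [-0.315, 3.124, 0.0]
force: [0.1, -0.5, 1.5]
width: 0.3
gripper_force: 0.0
```

>>> arm_command(dp=[[0.5,-0.5,0],[0,0,0],[0,0,0],[0,0,0]], angular=[[0,0,0],[0,0,0],[0,0,0],[0,0,0]], claw=[0,0,0,0])

```text
clock: 22.15
position: [0.5245, 0.0363, 0.1933]
ee_rot: [-0.317, 3.124, 0.001]
force: [-0.3, 0.5, 0.5]
width: 0.007
gripper_force: 0.0
```

```bash
python3 - <<'E'
from h import *
d=snap('wrist','w6.png');P=fcloud(d);Z=P[...,2];plan([.482,.042,.12],11.4)
th=np.radians(11.4);ex=np.array([np.cos(th),np.sin(th)]);ey=np.array([-ex[1],ex[0]])
X=(P[...,:2]-[.6109,.1121])@ex;Y=(P[...,:2]-[.6109,.1121])@ey
for a in(-.07,-.05,-.03): print('slab z',[np.nanmedian(Z[(abs(X-a)<.006)&(abs(Y-b)<.008)]).round(4) for b in(-.024,0,.024)])
f=d['frame'].astype(int);g=(f[...,1]>f[...,0]+40)&(f[...,1]>f[...,2]+25)&(abs(P[...,0]-.48)<.03)&(abs(P[...,1]-.04)<.03)
q=P[g];r=cv2.minAreaRect((q[:,:2]*1000).astype(np.float32));print('key',len(q),r,np.median(q[:,2]))
A=np.c_[q[:,:2],np.ones(len(q))];print('plane',np.linalg.lstsq(A,q[:,2],rcond=None)[0].round(4))
cv2.imwrite('pics/m6.png',d['frame'][:,:,::-1])
E
```

```text
t 22.2 pos [0.5243 0.0363 0.1931] turn [0.   0.   0.02] then dp [1.62 0.56 2.92] F [0.2 0.3 0.5] w 0.003
slab z [np.float64(0.0752), np.float64(0.2764), np.float64(0.2748)]
slab z [np.float64(nan), np.float64(nan), np.float64(nan)]
slab z [np.float64(nan), np.float64(nan), np.float64(nan)]
key 831 ((489.05987548828125, 42.541839599609375), (44.29255676269531, 29.318586349487305), 11.60129451751709) 0.05208318453911638
plane [ 0.1914  0.0303 -0.0413]
  return np.nanmean(a, axis, out=out, keepdims=keepdims)
```

View pics/m6.png

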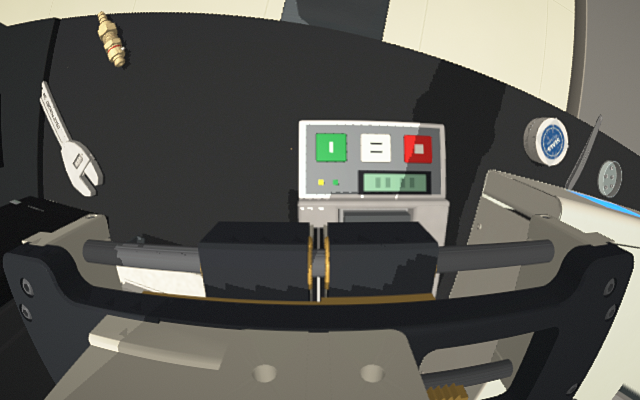

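The wrist view shows the green key at (331,148), with the white key at (376,148) and red at (417,149). The fingers are shut, and the tin and coupling are untouched.

```bash
python3 - <<'E'
from h import *
d=dict(np.load('last_wrist.npz'));P=fcloud(d);f=d['frame'].astype(int)
v,u=np.mgrid[:400,:640];g=(f[...,1]>f[...,0]+40)&(u>310)&(u<352)&(v>128)&(v<168)
q=P[g];q=q[~np.isnan(q[:,0])];r=cv2.minAreaRect((q[:,:2]*1000).astype(np.float32));print('key',len(q),r)
c=np.r_[np.array(r[0])/1000,0]
A=np.c_[q[:,:2]-c[:2],np.ones(len(q))];k=np.linalg.lstsq(A,q[:,2],rcond=None)[0];c[2]=k[2];print(c.round(4),k[:2].round(3))
o=arm.observe();R=Rn.from_rotvec(o['ee_rot'])*Rn.from_rotvec([0,-.2094,0])
n=R.apply([0,0,1]);print('toolz',n.round(3))
t=c-n*.02;dd=t-o['position'];print('pre target',t.round(4),'dp in untilted',(Rn.from_rotvec(o['ee_rot']).inv().apply(dd)/.025).round(3))
E
```

```text
key 829 ((480.7541198730469, 40.83671951293945), (27.33460807800293, 29.318586349487305), 11.60129451751709)
[0.4808 0.0408 0.0519] [0.193 0.031]
toolz [ 0.204  0.042 -0.978]
pre target [0.4767 0.04   0.0715] dp in untilted [1.842 0.526 4.863]
```

>>> arm_command(dp=[[0.5,0.2,0],[0.7,0.2,0.5],[0.64,0.13,0.8],[0,0,0.8],[0,0,0.8],[0,0,0],[0,0,0],[0,0,0],[0,0,0]], angular=[[0,0,0],[0,0,0],[0,0,0],[0,0,0],[0,-0.5,0],[0,-0.5,0],[0,-0.4,0],[0,0,0],[0,0,0]], claw=[0,0,0,0,0,0,0,0,0])

```text
clock: 23.1
position: [0.4754, 0.0397, 0.1207]
ee_rot: [-0.295, 2.919, 0.031]
force: [0.5, -0.1, 0.6]
width: 0.003
gripper_force: 0.0
```

```bash
cat > k.py <<'E'
from h import *
o=arm.observe();R=Rn.from_rotvec(o['ee_rot']);c=np.array([.4808,.0408,.0519])
print(o['clock'],np.round(o['position'],4),'z',R.apply([0,0,1]).round(3),'to key, units',(R.inv().apply(c-o['position'])/.025).round(3),'Ftool',R.inv().apply(o['force']).round(2))
E
python3 k.py
```

```text
23.1 [0.4754 0.0397 0.1207] z [ 0.203  0.042 -0.978] to key, units [3.570e-01 1.000e-03 2.738e+00] Ftool [-0.64 -0.18 -0.49]
```

>>> arm_command(dp=[[0.36,0,0.5],[0,0,0.8],[0,0,0.7],[0,0,0.4],[0,0,0.15],[0,0,0],[0,0,0],[0,0,0]], angular=[[0,0,0],[0,0,0],[0,0,0],[0,0,0],[0,0,0],[0,0,0],[0,0,0],[0,0,0]], claw=[0,0,0,0,0,0,0,0])

```text
clock: 23.9
position: [0.4805, 0.0402, 0.0569]
ee_rot: [-0.294, 2.917, 0.031]
force: [-0.2, -0.1, -0.7]
width: 0.004
gripper_force: 0.0
```

```bash
python3 k.py
```

```text
23.9 [0.4805 0.0402 0.0569] z [ 0.205  0.042 -0.978] to key, units [0.026 0.022 0.199] Ftool [ 0.36 -0.04  0.59]
```

>>> arm_command(dp=[[0.02,0.02,0.05],[0,0,0.05],[0,0,0.04],[0,0,0.02],[0,0,0],[0,0,0]], angular=[[0,0,0],[0,0,0],[0,0,0],[0,0,0],[0,0,0],[0,0,0]], claw=[0,0,0,0,0,0])

```text
clock: 24.5
position: [0.4804, 0.0406, 0.0522]
ee_rot: [-0.294, 2.918, 0.031]
force: [0.4, -0.3, 0.9]
width: 0.004
gripper_force: 0.0
```

```bash
python3 k.py
```

```text
24.5 [0.4804 0.0406 0.0522] z [ 0.204  0.042 -0.978] to key, units [-0.014  0.003  0.016] Ftool [-0.52 -0.42 -0.8 ]
```

>>> arm_command(dp=[[0,0,0.015],[0,0,0.015],[0,0,0]], angular=[[0,0,0],[0,0,0],[0,0,0]], claw=[0,0,0])

```text
clock: 24.8
position: [0.4805, 0.0407, 0.0516]
ee_rot: [-0.294, 2.918, 0.031]
force: [-0.9, -0.3, 3.1]
width: 0.005
gripper_force: 2.2
```

```bash
python3 k.py
```

```text
24.8 [0.4805 0.0407 0.0516] z [ 0.204  0.042 -0.978] to key, units [-0.013  0.004 -0.01 ] Ftool [ 0.29 -0.09 -3.23]
```

>>> arm_command(dp=[[0,0,0.02],[0,0,0]], angular=[[0,0,0],[0,0,0]], claw=[0,0])

```text
clock: 25.0
position: [0.4806, 0.0407, 0.0511]
ee_rot: [-0.294, 2.918, 0.031]
force: [-3.0, -1.3, 7.4]
width: 0.007
gripper_force: 3.3
```

```bash
python3 k.py
```

```text
25.0 [0.4806 0.0407 0.0511] z [ 0.204  0.042 -0.978] to key, units [-0.014  0.003 -0.029] Ftool [ 1.55 -0.67 -7.88]
```

>>> arm_command(dp=[[0,0,-0.008],[0,0,0]], angular=[[0,0,0],[0,0,0]], claw=[0,0])

```text
clock: 25.2
position: [0.4806, 0.0407, 0.0513]
ee_rot: [-0.294, 2.918, 0.031]
force: [-2.2, -0.4, 5.9]
width: 0.001
gripper_force: 2.8
```

```bash
python3 k.py
```

```text
25.2 [0.4806 0.0407 0.0513] z [ 0.204  0.042 -0.978] to key, units [-0.014  0.003 -0.021] Ftool [ 1.    0.04 -6.26]
```

>>> arm_command(dp=[[0,0,0],[0,0,0],[0,0,0],[0,0,-0.3],[0,0,-0.7],[0,0,-1],[0,0,-1],[0,0,-1],[0,0,-0.5],[0,0,0]], angular=[[0,0,0],[0,0,0],[0,0,0],[0,0,0],[0,0,0],[0,0,0],[0,0,0],[0,0,0],[0,0,0],[0,0,0]], claw=[0,0,0,0,0,0,0,0,0,0])

```text
clock: 26.2
position: [0.4583, 0.0362, 0.1632]
ee_rot: [-0.294, 2.914, 0.032]
force: [-1.1, 0.7, 0.2]
width: 0.005
gripper_force: 0.0
```

```bash
python3 - <<'E'
from h import *
plan([.48,.04,.16],11.4)
t=snap('top');P=cloud(t);Z=P[...,2]
th=np.radians(11.4);ex=np.array([np.cos(th),np.sin(th)]);ey=np.array([-ex[1],ex[0]])
X=(P[...,:2]-[.6109,.1121])@ex;Y=(P[...,:2]-[.6109,.1121])@ey
for a in(-.07,-.045,.045,.07): print('z',a,[np.nanmedian(Z[(abs(X-a)<.008)&(abs(Y-b)<.008)]).round(4) for b in(-.022,0,.022)])
s=snap('scene');im=np.concatenate([cv2.resize(t['frame'][120:270,210:360],(400,400)),cv2.resize(s['frame'][130:270,220:360],(400,400))],1)
cv2.imwrite('pics/m7.png',im[:,:,::-1])
E
```

```text
t 26.2 pos [0.4583 0.0362 0.1632] turn [0.   1.42 0.01] then dp [-0.88 -0.02  0.13] F [-1.1  0.7  0.2] w 0.005
z -0.07 [np.float64(0.0752), np.float64(0.0739), np.float64(0.0746)]
z -0.045 [np.float64(0.075), np.float64(0.075), np.float64(0.0747)]
z 0.045 [np.float64(0.0745), np.float64(0.0743), np.float64(0.0749)]
z 0.07 [np.float64(0.0745), np.float64(0.0747), np.float64(0.0747)]
```

View pics/m7.png

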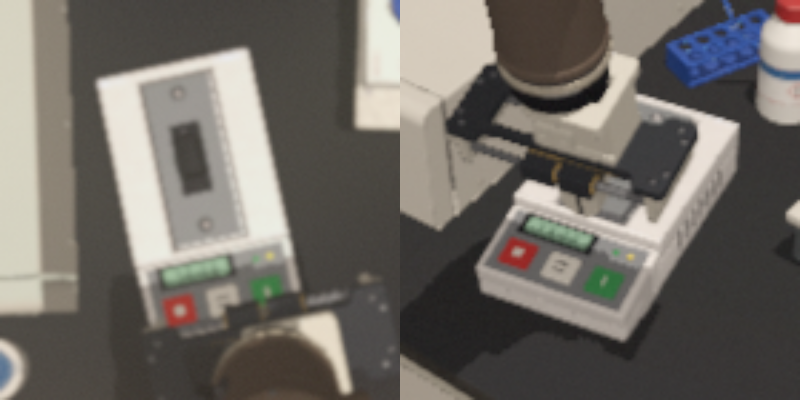

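The cover lies flat at 75 mm on all corners, which is fully home, with the pins visible in its holes at crop (178,92) and (206,225). The gripper is clear of everything.

```bash
python3 -c "
from cell import arm
print(arm.sign_off())"
```

```text
the job is handed in; nothing more can be done
None
```

The cover is fully home on both pins, the green key was held at about 6 N for half a second (peaking near 8 N for about 0.1 s) and released, and the job was handed in at about 26 s with the arm clear.

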